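# Charge the sample dryer and hold its vent lid at the mark

## Task

Charge the dryer: tip its hinged loading tray up by the handle so that all five stone plugs go into the hopper, then let the tray back down level, keeping the lid shut meanwhile. Then vent it: lift the sprung blue lid until its yellow pointer lines up with the red marker on the scale, and finish with the gripper still holding the lid steady there. Do not shift the marker, and leave the cups and the jar where they are.

Things in the scene. Friction and masses are not known exactly. Their poses are not given: they have to be found in the camera images.
- dryer: White bench-top sample dryer, fixed. Origin: centre of its underside on the bench; x points from its front panel to its back, y to its left, z up. Chamber x -100..100, y -150..30, z 0..130 mm under a blue lid; open metal feed hopper x -20..100, y 30..140 mm, walls up to 165 mm; steel loading tray before the hopper. White curved angle scale at y -158 mm, up to 290 mm high
- hopper_mouth (a point): Centre of the hopper's mouth (inside about 110 x 100 mm), 130 mm above the bench, in the plane of the low front wall's top; axes as the dryer's. The sloping floor lies about 50 to 95 mm below
- tray (a joint): Angle of the loading tray: 0 level on its rest, grows as its handle end (toward the robot) is lifted, to 1.4; tips plugs over the open far end into the hopper. Hinge along the dryer's y. Plugs slide out by about 1.1 rad. Falls back under its own weight (250 g) when let go
- tray_handle (a point): Middle of the tray's black round handle bar: 10 mm thick, 80 mm long along the dryer's y, free beneath for pinching from above; 118 mm before and 55 mm above the tray's hinge when level, i.e. 52 mm above the tray floor, 25 mm above the tray's 30 mm walls
- tray_hinge (a point): Middle of the tray's hinge line (along the dryer's y), at the hopper's low front wall; the tray is 125 x 90 mm outside, floor 3 mm thick, 30 mm side and front walls, open at the hinge end
- lid (a joint): Angle of the lid: 0 shut, grows as its front edge (toward the robot) is lifted, to 1.3. Hinge along the dryer's y at the far edge. A spring and its weight pull it shut: about 4 N at the handle to start, about 6 N at 0.65 rad; it snaps shut when let go
- lid_handle (a point): Middle of the lid's black round handle bar: 10 mm thick, 80 mm long along the dryer's y, on two posts, bar centre 36 mm above the lid's top; 165 mm before and 46 mm above the lid's hinge line when shut. Blue lid 195 x 172 x 10 mm, 300 g
- lid_hinge (a point): Middle of the lid's hinge line (along the dryer's y)
- lid_pointer (a point): Tip of the yellow pointer along the lid's right edge, 144 mm from the hinge, turning with the lid inside the white scale
- marker (a joint): Angle of the red marker on the scale, about the lid's hinge line and counted as the lid's: the pointer meets the marker when the lid angle equals it. Between 0.45 and 0.85; to be left as it is set (held by friction only)
- marker_tip (a point): Inner tip of the red marker (a 24 x 20 x 12 mm red clamp on the outside of the scale), 147 mm from the hinge line; where the pointer's tip has to be
- plug0: Stone core plug, a cylinder 26 mm across and 24 mm tall, about 30 g, starting upright in the tray; origin at the centre of its underside
- plug1: Stone core plug, a cylinder 26 mm across and 24 mm tall, about 30 g, starting upright in the tray; origin at the centre of its underside
- plug2: Stone core plug, a cylinder 26 mm across and 24 mm tall, about 30 g, starting upright in the tray; origin at the centre of its underside
- plug3: Stone core plug, a cylinder 26 mm across and 24 mm tall, about 30 g, starting upright in the tray; origin at the centre of its underside
- plug4: Stone core plug, a cylinder 26 mm across and 24 mm tall, about 30 g, starting upright in the tray; origin at the centre of its underside
- cup_a: Bystander: paper cup with red contents, 70 mm across the rim, 85 mm tall; origin under its centre
- cup_b: Bystander: plain brown paper cup, 70 mm across the rim, 85 mm tall; origin under its centre
- jar: Bystander: white plastic jar, 80 mm across, 130 mm tall; origin under its centre

How it is judged:
By the outcome, as a careful person would: the job done as asked, in the order asked, and still so for the second after the job is handed in, while the arm keeps its last pose, push and grip.
It also fails if it takes over 54 s, if anything falls off the work surface, if the arm or the gripper's body presses on something with over 40 N, if the wrist force passes 120 N, or if a joint passes its speed limit or range.

## Robot

A 6-joint arm with a two-finger parallel gripper is mounted at the origin on the work surface. World frame = base frame: x ahead of the robot, y to its left, z up, the work surface at z = 0. Lengths are in mm, angles in rad, forces in N, time in s.
With the tool pointing down it reaches from about 350 to 775 mm from the base axis. Payload 7.3 kg.
Tool frame: the origin (TCP) lies midway between the tips of the shut fingers; the grasp point (between the pads) lies 19 mm behind it; z points along the fingers, y is the direction in which the jaws open and shut (so a half turn about z gives the same grasp; the last joint's range is limited). The gripper opens to 92 mm and grips with 3 to 60 N. Pads are 19 mm wide; open, the fingers measure 130 mm over their backs; the gripper's body (75 mm by 190 mm) begins 47 mm behind the grasp point.
Start: joints at [-1.278, 0.342, 1.524, -0, 1.275, -0.146], TCP at [223.073, -475.276, 190.541] pointing down, gripper open.
Joint ranges: [-2.53, 2.53], [-0.77, 2.02], [0.04, 2.7], [-1, 4.14], [0.28, 2.66], [-3.11, 3.11]. Speed limits (rad/s): [2.57, 2.57, 3.14, 3.14, 3.14, 3.14].

## Interface

Orientations are given as [roll, pitch, yaw] about the fixed x, y, z axes, in that order (R = Rz(yaw) Ry(pitch) Rx(roll)).
In Python, from plant import sensors, imaging, ticket gives the robot as it stands. The module is installed in compiled form; this text tells all that it offers.
- The arm moves only by the tool arm_command, never from a script. Its argument "increments" is one flat list of numbers, 5 for each row, row after row: the closure, from 0 (fully open) to 1 (shut), then the shift along the tool's x, y, z in mm, then the turn about the tool's z in degrees. In form: [hand, dx, dy, dz, spin, hand, dx, dy, dz, spin, ...]. A call has 1 to 20 rows; each row is the pose to reach, as a shift and turn from the pose commanded when the call began, along the tool's axes at that moment; what a row does not reach only later rows make up. A row lasts 1/8 s, in which the tool goes at most 62.5 mm and 10.7 degrees, less where a joint would pass 70% of its speed; a pose out of reach is approached as far as the arm can. A call with a gripper value outside its range is refused whole. The fingers move at their own pace and stop on an object; the grip force is fixed at half the most. Time passes only in rows, so rows that repeat a pose let the fingers close. It gives the time, the measured TCP pose, the force and the opening at its end, in the units of the state.
- sensors.get_obs(): the state, without advancing time (a new reading comes with each control period).
- imaging.capture(name): name is "scene" or "top" or "wrist"; returns the picture (420x560x3 uint8, blue, green, red); there is no depth.
- imaging.calibration(name): a dict with "fx", "fy", "cx", "cy" (pixels), "world_to_cam" (4x4, takes a point from world to camera coordinates); the wrist camera has in their place "hand_eye" (4x4, takes a point from camera to tool coordinates, whose origin is the TCP and whose axes are the flange's). Camera axes: x right, y down, z forward; pixel columns grow to the right and rows downward; lengths in mm; the calibration is good to about 2 mm. A picture is of the moment at which its call begins: read the wrist's pose just before it. calibration takes no time and is no camera call.
- ticket.close_job(): hands the job in, once; it reports no verdict.
The state is a dict: "time": time; "joint_positions": joint angles; "dq": joint speeds; "tau": joint torques, N m; "tool_pos": TCP position; "tcp_rot": TCP orientation; "contact_force": force on the tool from outside, world axes, zero at the start; "moment": the same for the moment, N m; "grip_width": finger opening in mm.
Only numpy, scipy, OpenCV 4.12 (cv2) and the standard library are available. Lean on these libraries where they do the work, as an engineer would, in place of code of your own. Each camera call takes 0.05 s, during which the arm holds its last target. There are 200 camera calls.

## Working session

There is one attempt and no reset: what is moved stays moved. The work goes in short steps, Python scripts to look and compute and a tool call to move; the robot and the scene stay as the last step left them, time stands still between calls to the robot, and variables do not carry over. Pictures are saved under pics/ and viewed, about 8 in all and at most 12, crops included, and the job is handed in when it is done.

Besides the shell and the picture viewer there is one more tool, called as a command line: name --argument value ..., lists and objects as JSON in quotes. arm_command: Moves the arm, as the interface text tells. Its arguments: {"type":"object","properties":{"increments":{"type":"array","items":{"type":"number"}}},"required":["increments"]}

```bash
mkdir -p pics; python3 - <<'E'
from plant import sensors, imaging
import cv2,numpy as np
np.set_printoptions(precision=3,suppress=True)
print(sensors.get_obs())
for n in ("scene","top"):
    cv2.imwrite(f"pics/{n}0.png",imaging.capture(n)); print(imaging.calibration(n))
print(imaging.calibration("wrist"))
E
```

```text
{'time': 0.0, 'joint_positions': array([-1.278,  0.343,  1.525,  0.   ,  1.275, -0.146]), 'dq': array([-0.001,  0.   ,  0.   ,  0.   , -0.   , -0.   ]), 'tau': array([ -0.   , -43.125, -24.421,   0.072,   0.056,  -0.   ]), 'tool_pos': array([ 222.933, -474.826,  189.854]), 'tcp_rot': array([-3.14 , -0.   ,  0.439]), 'contact_force': array([ 0.506, -0.157, -0.054]), 'moment': array([ 0.   , -0.012, -0.023]), 'grip_width': 91.74688974891761}
{'fx': 416.2173185332021, 'fy': 416.2173185332021, 'cx': 279.2584902753869, 'cy': 208.7120684566123, 'world_to_cam': array([[  -0.146,    0.989,    0.015,   87.014],
       [   0.62 ,    0.103,   -0.778, -273.807],
       [  -0.771,   -0.105,   -0.629, 1472.634],
       [   0.   ,    0.   ,    0.   ,    1.   ]])}
{'fx': 379.88078521992463, 'fy': 379.88078521992463, 'cx': 282.6087582361264, 'cy': 213.84027435540705, 'world_to_cam': array([[   0.026,   -1.   ,    0.007,    8.146],
       [  -0.988,   -0.027,   -0.151,  612.754],
       [   0.151,   -0.003,   -0.989, 1160.848],
       [   0.   ,    0.   ,    0.   ,    1.   ]])}
{'fx': 352.10039991607067, 'fy': 352.10039991607067, 'cx': 281.71747445484567, 'cy': 212.9678911318944, 'hand_eye': array([[  -0.   ,   -0.967,   -0.255,   69.382],
       [   1.   ,   -0.001,    0.   ,   -1.172],
       [  -0.   ,   -0.255,    0.967, -193.681],
       [   0.   ,    0.   ,    0.   ,    1.   ]])}
```

View pics/scene0.png

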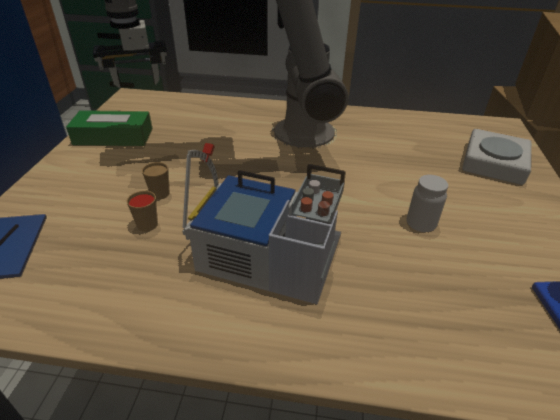

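View pics/top0.png

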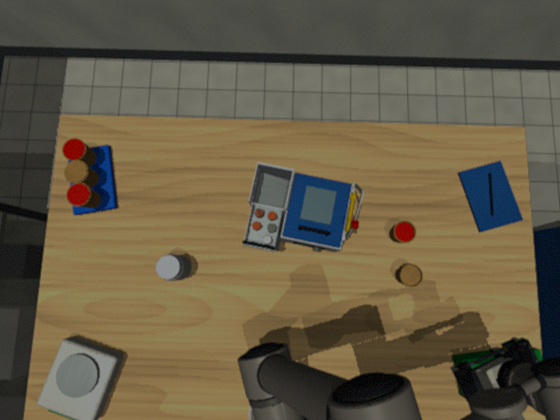

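The scene picture shows the dryer centred near (265,230), with the lid handle at (256,182), the tray handle at (325,172) and the red marker at (208,150). The top picture shows the tray handle near (262,246) and the lid handle near (314,230). I'll enlarge both for a pose fit.

```bash
python3 - <<'E'
import cv2,numpy as np
a=cv2.imread("pics/top0.png")[155:260,235:375]; b=cv2.imread("pics/scene0.png")[135:300,175:355]
cv2.imwrite("pics/c0.png",cv2.resize(a,None,fx=5.6,fy=5.6,interpolation=2)); cv2.imwrite("pics/c1.png",cv2.resize(b,None,fx=3.6,fy=3.6,interpolation=2))
E
```

```text
(no output)
```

View pics/c0.png

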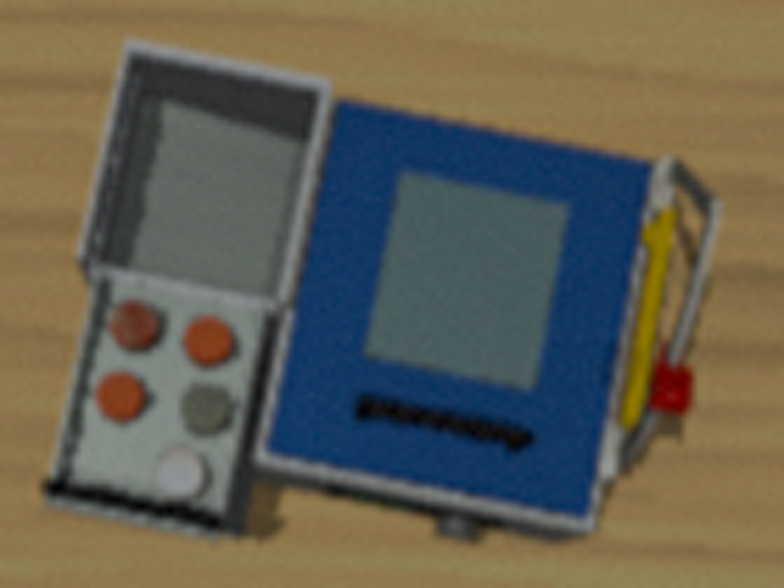

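View pics/c1.png

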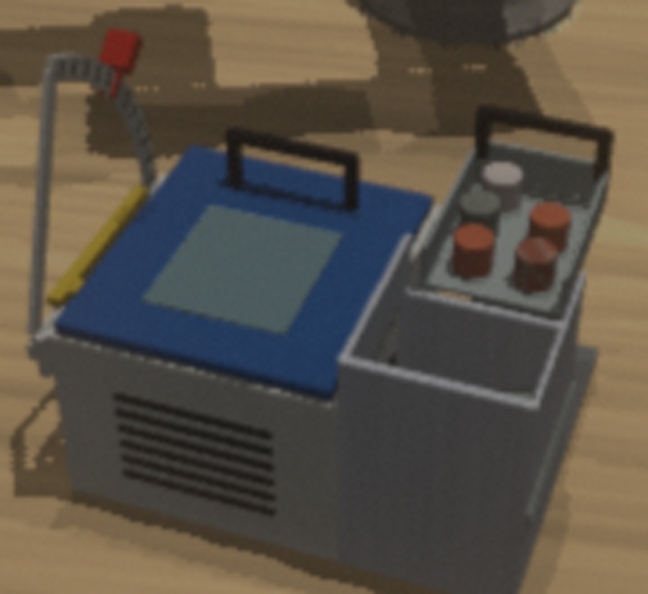

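```bash
cat > h.py <<'E'
import numpy as np
from plant import sensors, imaging
from scipy.spatial.transform import Rotation as R
np.set_printoptions(precision=3,suppress=True)
def proj(c,P):
    w=np.array(c["world_to_cam"]); q=np.atleast_2d(P)@w[:3,:3].T+w[:3,3]
    return np.c_[c["fx"]*q[:,0]/q[:,2]+c["cx"],c["fy"]*q[:,1]/q[:,2]+c["cy"]]
def d2w(p,P):
    return np.atleast_2d(P)@R.from_euler("z",p[2]).as_matrix().T+[p[0],p[1],0]
E
cat > fit.py <<'E'
from h import *
from scipy.optimize import least_squares
t,s=imaging.calibration("top"),imaging.calibration("scene")
up=lambda a,k,o:(np.array(a)+.5)/k-.5+o
T=up([(48,488),(222,520),(360,407),(530,438),(127,42),(330,80),(672,390)],5.6,np.array([235,155]))
S=up([(608,132),(480,110),(356,157),(230,132),(535,403),(345,357),(115,92)],3.6,np.array([175,135]))
def model(p):
    x,y,yaw,xt,zt,xl,zl,m,tyc=p
    L=[(xt,85+40,zt),(xt,85-40,zt),(xl,-60+40,zl),(xl,-60-40,zl),(100,140,165),(100,30,165)]
    hx,hz=xl+165,zl-46
    # scene mark: inner tip; top mark: clamp centre ~ 159 mm from hinge
    L1=L+[(hx-160*np.cos(m),-158,hz+160*np.sin(m))]
    L2=L+[(hx-147*np.cos(m),-158,hz+147*np.sin(m))]
    return d2w(p,L1),d2w(p,L2)
def res(p):
    a,b=model(p); return np.r_[(proj(t,a)-T).ravel(),(proj(s,b)-S).ravel(),(p[8])*1]
r=least_squares(res,[500,-50,-.2,-138,185,-70,176,.6,0])
print(r.x,r.cost);print(res(r.x)[:-1].reshape(-1,2))
p=r.x
print("handles",model(p)[0])
E
python3 fit.py
```

```text
[ 623.125  -16.227   -0.172 -136.119  181.959  -66.546  177.704    0.619
    0.   ] 11.657240448160884
[[ 0.803 -0.063]
 [-2.113 -0.112]
 [ 0.867  0.431]
 [-1.536  0.477]
 [-0.686 -0.169]
 [ 0.     0.29 ]
 [-1.291 -1.045]
 [-1.302  0.066]
 [ 0.44  -0.228]
 [-1.213 -1.035]
 [ 0.821 -0.71 ]
 [ 0.632 -0.107]
 [-1.745 -0.285]
 [-0.592  1.331]]
handles [[ 510.387  130.208  181.959]
 [ 496.707   51.387  181.959]
 [ 554.139  -24.553  177.704]
 [ 540.459 -103.375  177.704]
 [ 745.593  104.61   165.   ]
 [ 726.782   -3.77   165.   ]
 [ 564.748 -166.457  224.584]]
```

arm_command --increments '[0,20,-15,-50,-5,0,60,-45,-100,-15,0,110,-85,-110,-25,0,155,-125,-110,-35,0,200,-160,-110,-45,0,245,-195,-110,-55,0,290,-230,-110,-55,0.3,335,-265,-110,-55,0.3,380,-300,-110,-55,0.3,425,-338,-110,-55,0.3,470,-374,-110,-55,0.3,490,-390,-110,-55,0.3,494,-393,-110,-55,0.3,494,-393,-110,-55,0.3,494,-393,-110,-55]'

```text
time: 1.98
tool_pos: [503.0, 89.3, 300.6]
tcp_rot: [3.142, 0.0, 1.397]
contact_force: [-0.0, -0.1, -0.4]
grip_width: 64.4
```

```bash
python3 - <<'E'
from h import *
import cv2
o=sensors.get_obs();print(o)
im=imaging.capture("wrist");cv2.imwrite("pics/w1.png",im)
E
```

```text
{'time': 1.975, 'joint_positions': array([ 0.026,  0.254,  1.347, -0.   ,  1.541,  0.199]), 'dq': array([-0.003, -0.002, -0.003,  0.001, -0.   ,  0.002]), 'tau': array([  0.348, -40.152, -26.44 ,   0.105,   0.015,  -0.005]), 'tool_pos': array([502.984,  89.273, 300.607]), 'tcp_rot': array([3.142, 0.   , 1.397]), 'contact_force': array([-0.009, -0.092, -0.354]), 'moment': array([-0.092, -0.085,  0.006]), 'grip_width': 64.44357042104217}
```

View pics/w1.png

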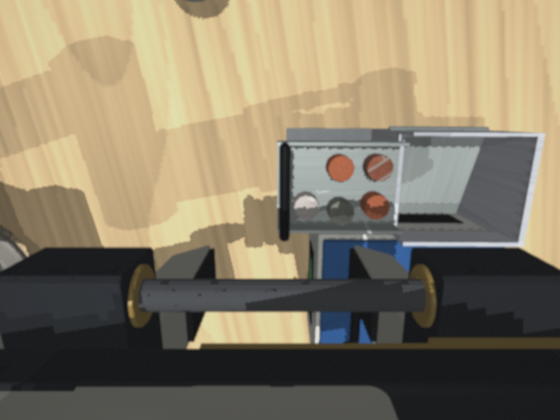

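```bash
cat >> h.py <<'E'
def wray(o,u,v,z):
    c=imaging.calibration("wrist");H=np.array(c["hand_eye"]);Rt=R.from_euler("xyz",o["tcp_rot"]).as_matrix()
    d=Rt@H[:3,:3]@[(u-c["cx"])/c["fx"],(v-c["cy"])/c["fy"],1]; p=Rt@H[:3,3]+o["tool_pos"]
    return p+d*(z-p[2])/d[2]
E
python3 - <<'E'
from h import *
o=sensors.get_obs()
for uv in [(285,143),(285,240),(285,191)]: print(wray(o,*uv,182), wray(o,*uv,186))
for uv in [(403,140),(403,237)]: print("hinge",wray(o,*uv,130))
for uv in [(543,133),(524,244)]: print("hopper back",wray(o,*uv,165))
E
```

```text
[514.991 138.543 182.   ] [514.993 138.796 186.   ]
[499.733  50.571 182.   ] [499.931  51.95  186.   ]
[507.714  96.586 182.   ] [507.809  97.376 186.   ]
hinge [633.473 117.442 130.   ]
hinge [624.498  13.689 130.   ]
hopper back [748.687 105.459 165.   ]
hopper back [731.584  -0.587 165.   ]
```

arm_command --increments '[0.3,3,2,40,0,0.3,3,2,85,0,0.3,3,2,115,0,0.3,3,2,127,0,0.3,3,2,127,0,1,3,2,127,0,1,3,2,127,0,1,3,2,127,0,1,3,2,127,0,1,3,2,127,0,1,3,2,127,0]'

```text
time: 3.4
tool_pos: [505.8, 93.0, 173.5]
tcp_rot: [-3.142, 0.0, 1.399]
contact_force: [-0.0, -0.3, -0.5]
grip_width: 8.7
```

```bash
python3 - <<'E'
from h import *
o=sensors.get_obs();print(o['time'],o['tool_pos'],o['contact_force'],o['moment'],o['grip_width'])
E
```

```text
3.4 [505.758  92.997 173.479] [-0.034 -0.319 -0.518] [-0.023 -0.051  0.018] 8.73252752061955
```

arm_command --increments '[1,0,3,-6,0,1,0,6,-12,0,1,0,9.5,-17,0,1,0,9.5,-17,0]'

```text
time: 3.9
tool_pos: [515.7, 91.3, 191.0]
tcp_rot: [3.14, -0.0, 1.399]
contact_force: [-0.1, 0.1, 0.6]
grip_width: 0.6
```

```bash
python3 - <<'E'
from h import *
import cv2
o=sensors.get_obs();print(o['time'],o['tool_pos'],o['contact_force'],o['moment'],o['grip_width'])
a=imaging.capture("scene")[110:300,160:370]
b=imaging.capture("wrist")
cv2.imwrite("pics/w2.png",np.hstack([cv2.resize(a,(464,420),interpolation=2),b[:,200:536]]))
E
```

```text
3.9 [515.737  91.275 190.988] [-0.083  0.109  0.584] [-0.04  -0.088  0.047] 0.5940742649632749
```

View pics/w2.png

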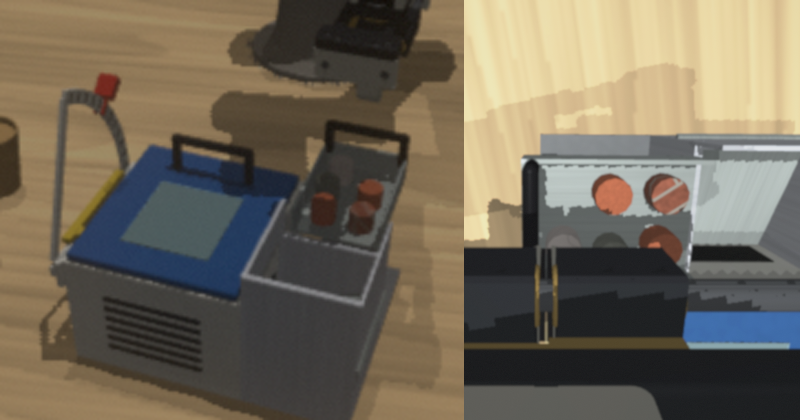

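```bash
python3 - <<'E'
from h import *
o=sensors.get_obs();s=imaging.calibration("scene");print(proj(s,o['tool_pos']),o['grip_width'])
print(proj(s,[[510.4,130.2,182],[496.7,51.4,182],[510.4,130.2,170],[496.7,51.4,170]]))
print([wray(o,u,v,z) for z in (170,182) for u,v in((733-464+200-6,158),(533-464+200,158),(531-464+200,247))])
E
```

```text
[[325.394 167.805]] 0.19187254031263698
[[342.224 171.359]
 [308.419 164.95 ]
 [341.652 175.704]
 [308.119 169.261]]
[array([631.413, 119.547, 170.   ]), array([515.939, 139.688, 170.   ]), array([504.353,  83.798, 170.   ]), array([625.567, 121.831, 182.   ]), array([516.567, 140.843, 182.   ]), array([505.629,  88.086, 182.   ])]
```

```bash
python3 - <<'E'
import cv2,numpy as np
from plant import imaging
a=imaging.capture("scene")[105:205,245:365]
cv2.imwrite("pics/s3.png",cv2.resize(a,None,fx=6,fy=6,interpolation=2))
E
```

```text
(no output)
```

View pics/s3.png

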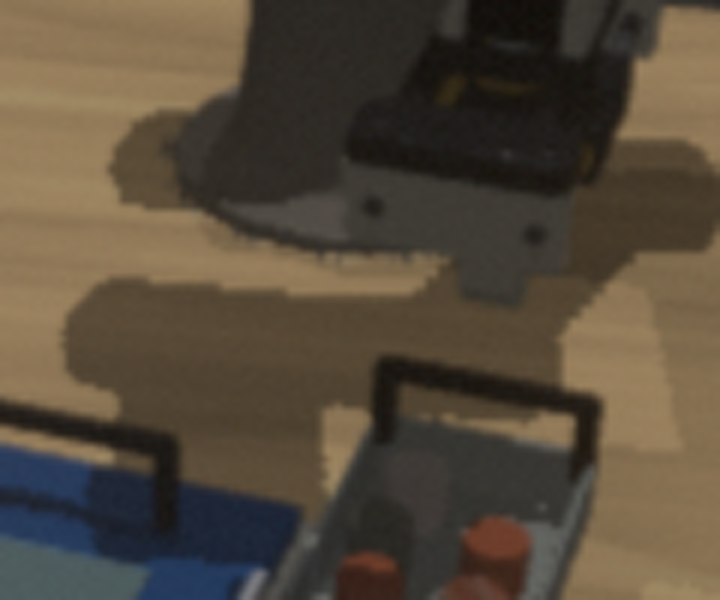

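The close-up shows the tray still down and the shut fingers above the bar, with the tip at about (327,155). The TCP projects to (325,168), so the visible tips sit about 35 mm above the reported TCP. The first grip therefore closed over the bar. I'll open and go down in steps.

arm_command --increments '[0.5,0,-5,0,0,0.5,0,-10,0,0,0.5,0,-10,0,0,0.5,0,-10,0,0,0.5,0,-10,15,0,0.5,0,-10,30,0,0.5,0,-10,41,0,0.5,0,-10,41,0]'

```text
time: 5.05
tool_pos: [504.5, 93.0, 148.1]
tcp_rot: [-3.139, 0.001, 1.399]
contact_force: [0.2, 0.6, -0.4]
grip_width: 45.5
```

```bash
python3 - <<'E'
from h import *
import cv2
o=sensors.get_obs();print(o['time'],o['tool_pos'],o['contact_force'],o['moment'],o['grip_width'])
a=imaging.capture("scene")[105:205,245:365]
cv2.imwrite("pics/s4.png",cv2.resize(a,None,fx=6,fy=6,interpolation=2))
E
```

```text
5.05 [504.531  93.03  148.134] [ 0.237  0.571 -0.385] [-0.028 -0.105 -0.026] 45.485126110494924
```

View pics/s4.png

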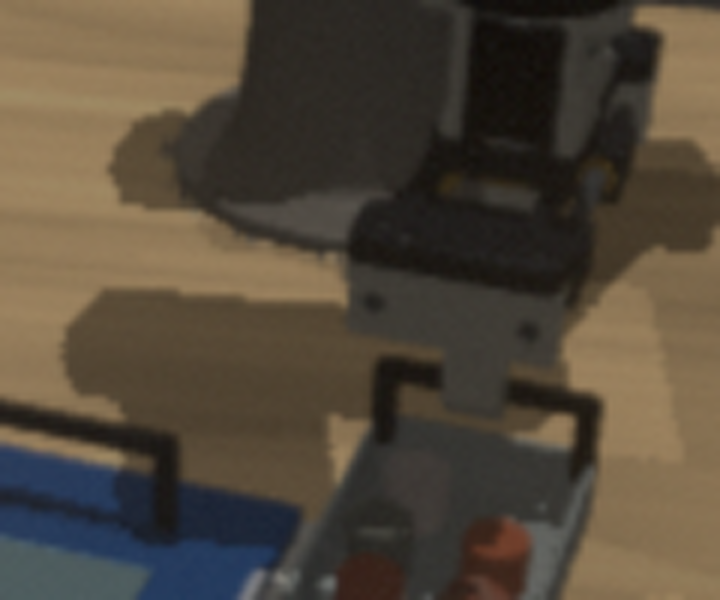

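The picture shows the near finger's tip at crop (480,412), level with the bar at about z 188. I'll go about 16 mm lower, then close and wait.

arm_command --increments '[0.5,0,1,8,0,0.5,0,1,16,0,0.5,0,1,16,0,1,0,1,16,0,1,0,1,16,0,1,0,1,16,0,1,0,1,16,0,1,0,1,16,0,1,0,1,16,0,1,0,1,16,0,1,0,1,16,0]'

```text
time: 6.48
tool_pos: [505.9, 93.0, 133.6]
tcp_rot: [-3.141, 0.0, 1.399]
contact_force: [-4.7, 1.1, 4.4]
grip_width: 8.8
```

```bash
python3 - <<'E'
from h import *
o=sensors.get_obs();print(o['time'],o['tool_pos'],o['contact_force'],o['moment'],o['grip_width'])
E
```

```text
6.475 [505.93   92.959 133.556] [-4.708  1.086  4.38 ] [ 0.116  0.639 -0.023] 8.768786529157463
```

Width 8.8 with an upward push means the tips hold only the top of the bar. I'll reopen, go 11 mm lower and regrip.

arm_command --increments '[0.7,0,-1,0,0,0.7,0,-1,0,0,0.7,0,-1,6,0,0.7,0,-1,11,0,1,0,-1,11,0,1,0,-1,11,0,1,0,-1,11,0,1,0,-1,11,0,1,0,-1,11,0]'

```text
time: 7.6
tool_pos: [505.9, 93.0, 122.6]
tcp_rot: [3.14, -0.0, 1.399]
contact_force: [5.0, -0.4, -3.8]
grip_width: 8.6
```

```bash
python3 - <<'E'
from h import *
o=sensors.get_obs();print(o['time'],o['tool_pos'],o['contact_force'],o['moment'],o['grip_width'])
E
```

```text
7.6 [505.927  92.964 122.552] [ 5.039 -0.442 -3.762] [-0.124 -0.842  0.015] 8.593501557934095
```

arm_command --increments '[1,0,5,-8.7,0,1,0,10,-17,0,1,0,15.7,-24.9,0,1,0,22,-32.4,0,1,0,22,-32.4,0]'

```text
time: 8.22
tool_pos: [526.7, 89.2, 155.6]
tcp_rot: [-3.141, 0.0, 1.399]
contact_force: [-4.5, -1.2, -0.0]
grip_width: 9.5
```

```bash
python3 - <<'E'
from h import *
import cv2
o=sensors.get_obs();print(o['time'],o['tool_pos'],o['contact_force'],o['moment'],o['grip_width'])
a=imaging.capture("scene")[95:215,235:375]
cv2.imwrite("pics/s5.png",cv2.resize(a,None,fx=4,fy=4,interpolation=2))
E
```

```text
8.225 [526.654  89.202 155.606] [-4.516 -1.169 -0.025] [-0.03   0.769 -0.021] 9.518934631524333
```

View pics/s5.png

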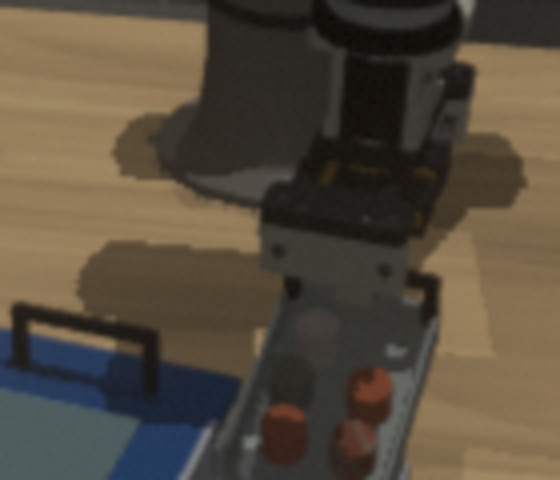

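arm_command --increments '[1,0,6.5,-7,0,1,0,13.8,-13.4,0,1,0,21.5,-19.3,0,1,0,29.7,-24.6,0,1,0,38.3,-29.3,0,1,0,47.2,-33.3,0,1,0,56.4,-36.6,0,1,0,65.8,-39.2,0,1,0,65.8,-39.2,0]'

```text
time: 9.4
tool_pos: [592.5, 77.3, 195.0]
tcp_rot: [3.14, 0.001, 1.398]
contact_force: [-3.5, -3.4, 6.1]
grip_width: 8.7
```

```bash
python3 - <<'E'
from h import *
import cv2
o=sensors.get_obs();print(o['time'],o['tool_pos'],o['contact_force'],o['moment'],o['grip_width'])
cv2.imwrite("pics/w6.png",imaging.capture("wrist"))
E
```

```text
9.4 [592.547  77.347 194.957] [-3.545 -3.371  6.137] [-0.594  0.571 -0.059] 8.671047636247861
```

arm_command --increments '[1,0,6.2,-2,0,1,0,12.6,-3,0,1,0,19,-3.7,0,1,0,25.6,-4,0,1,0,25.6,-4,0]'

```text
time: 10.07
tool_pos: [617.3, 72.9, 198.2]
tcp_rot: [3.141, 0.001, 1.398]
contact_force: [-2.5, -4.9, 3.0]
grip_width: 9.0
```

```bash
python3 - <<'E'
from h import *
import cv2
o=sensors.get_obs();print(o['time'],o['tool_pos'],o['contact_force'],o['moment'],o['grip_width'])
w=imaging.capture("wrist");a=imaging.capture("scene")[95:275,235:375]
cv2.imwrite("pics/w7.png",np.hstack([cv2.resize(a,(327,420),interpolation=2),w[:,150:560]]))
E
```

```text
10.075 [617.296  72.944 198.161] [-2.487 -4.872  3.007] [-0.745  0.432 -0.068] 8.979064717896353
```

View pics/w7.png

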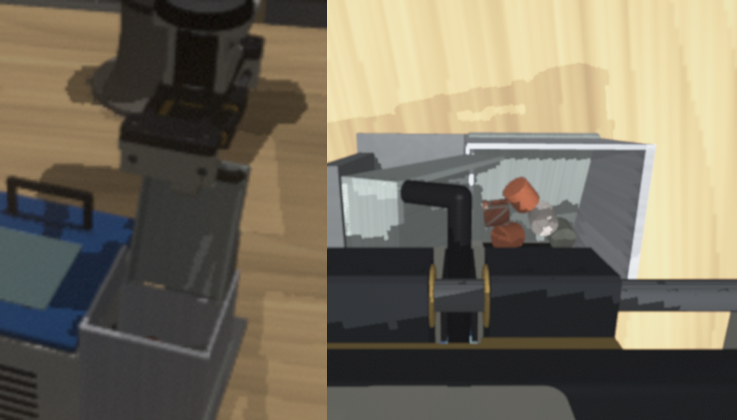

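The wrist view shows all five plugs in the hopper: three orange at (520,195), (495,215) and (508,235), white at (543,220) and grey at (563,235). The tray is empty, so I'm lowering it on the same arc.

arm_command --increments '[1,0,-6.5,0.5,0,1,0,-13,1.3,0,1,0,-25.8,3.8,0,1,0,-35.2,6.5,0,1,0,-44.4,9.8,0,1,0,-53.3,13.8,0,1,0,-61.9,18.5,0,1,0,-70.1,23.8,0,1,0,-77.8,29.7,0,1,0,-85.2,36.2,0,1,0,-92,43.2,0,1,0,-98.3,50.7,0,1,0,-104,58.6,0,1,0,-109,66.9,0,1,0,-113,75.2,0,1,0,-113,75.2,0]'

```text
time: 12.18
tool_pos: [506.1, 93.6, 123.3]
tcp_rot: [3.14, -0.001, 1.399]
contact_force: [2.7, 4.5, 3.8]
grip_width: 9.0
```

```bash
python3 - <<'E'
from h import *
o=sensors.get_obs();print(o['time'],o['tool_pos'],o['contact_force'],o['moment'],o['grip_width'])
E
```

```text
12.175 [506.108  93.573 123.342] [2.676 4.535 3.762] [ 0.714 -0.446 -0.028] 9.020819343662293
```

arm_command --increments '[0.5,0,0,0,0,0.5,0,0,0,0,0.5,0,0,0,0,0.5,0,0,0,0,0.5,0,0,-40,0,0.5,0,0,-85,0,0.5,-20,10,-100,0,0.5,-60,30,-100,0,0.5,-105,50,-100,0,0.5,-140,67,-100,0,0.5,-146,69.5,-100,0,0.5,-146,69.5,-100,0,0.5,-146,69.5,-60,0,0.5,-146,69.5,-30,0,0.5,-146,69.5,-12,0,0.5,-146,69.5,-4,0,0.5,-146,69.5,-4,0]'

```text
time: 14.3
tool_pos: [549.0, -61.9, 127.0]
tcp_rot: [-3.141, -0.0, 1.4]
contact_force: [-0.1, 0.5, -0.8]
grip_width: 45.5
```

```bash
python3 - <<'E'
from h import *
import cv2
o=sensors.get_obs();print(o['time'],o['tool_pos'],o['contact_force'],o['moment'],o['grip_width'])
a=imaging.capture("scene")[90:235,170:355]
b=imaging.capture("wrist")
cv2.imwrite("pics/s8.png",np.vstack([cv2.resize(a,None,fx=3.4,fy=3.4,interpolation=2)]))
cv2.imwrite("pics/w8.png",b)
E
```

```text
14.3 [549.049 -61.891 127.011] [-0.143  0.51  -0.834] [-0.044 -0.115 -0.014] 45.53828799886263
```

arm_command --increments '[0.5,0,0,4,0,0.5,0,0,7,0,1,0,0,7,0,1,0,0,7,0,1,0,0,7,0,1,0,0,7,0,1,0,0,7,0,1,0,0,7,0,1,0,0,7,0,1,0,0,7,0]'

```text
time: 15.65
tool_pos: [552.1, -63.3, 120.1]
tcp_rot: [3.135, 0.0, 1.398]
contact_force: [11.2, -2.1, -6.5]
grip_width: 8.9
```

```bash
python3 - <<'E'
from h import *
o=sensors.get_obs();print(o['time'],o['tool_pos'],o['contact_force'],o['moment'],o['grip_width'])
E
```

```text
15.65 [552.091 -63.315 120.092] [11.157 -2.099 -6.509] [-0.139 -1.629 -0.004] 8.915568354496864
```

arm_command --increments '[1,0,3,0,0,1,0,5.5,-8,0,1,0,8.4,-16.3,0,1,0,11.7,-24.2,0,1,0,15.4,-31.9,0,1,0,19.5,-39.4,0,1,0,24,-46.7,0,1,0,28.8,-53.8,0,1,0,34,-60.6,0,1,0,34,-60.6,0]'

```text
time: 16.9
tool_pos: [581.6, -68.6, 181.5]
tcp_rot: [-3.139, 0.001, 1.399]
contact_force: [-9.9, -0.8, -0.8]
grip_width: 9.1
```

```bash
python3 - <<'E'
from h import *
o=sensors.get_obs();print(o['time'],o['tool_pos'],o['contact_force'],o['moment'],o['grip_width'])
E
```

```text
16.9 [581.597 -68.638 181.528] [-9.92  -0.764 -0.843] [-0.087  1.481 -0.056] 9.083434061717785
```

arm_command --increments '[1,0,4.2,-5.3,0,1,0,8.5,-10.3,0,1,0,12.8,-15,0,1,0,17,-18.9,0,1,0,17,-18.9,0,1,0,17,-18.9,0]'

```text
time: 17.65
tool_pos: [597.8, -71.6, 200.3]
tcp_rot: [-3.139, 0.001, 1.399]
contact_force: [-9.7, -1.1, 1.3]
grip_width: 8.8
```

```bash
python3 - <<'E'
from h import *
import cv2
o=sensors.get_obs();print(o['time'],o['tool_pos'],o['contact_force'],o['moment'],o['grip_width'])
s=np.mean([imaging.capture("scene") for _ in range(4)],0).astype('uint8');t=np.mean([imaging.capture("top") for _ in range(4)],0).astype('uint8')
cv2.imwrite("pics/s9.png",s);cv2.imwrite("pics/t9.png",t)
a=cv2.resize(s[135:200,175:245],None,fx=8,fy=8,interpolation=2); b=cv2.resize(t[180:245,335:365],None,fx=8,fy=8,interpolation=2)
cv2.imwrite("pics/v9.png",np.hstack([a,b]))
E
```

```text
17.65 [597.806 -71.594 200.337] [-9.731 -1.144  1.315] [-0.163  1.638 -0.056] 8.798453369237645
```

View pics/v9.png

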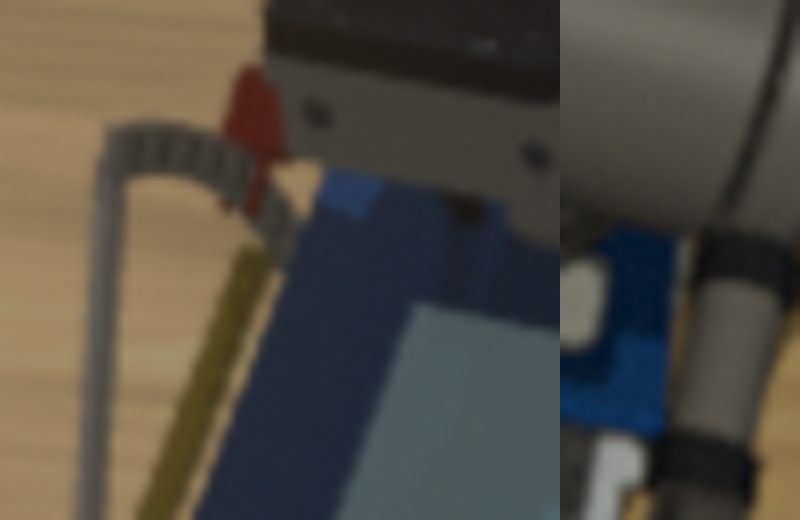

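```bash
python3 - <<'E'
from h import *
import cv2
s=imaging.calibration("scene")
p=[623.1,-16.2,-.172]; hx,hz=-66.5+165,177.7-46
for y in (-150,-158):
  for r in (144,147):
    th=np.array([0,.5,.55,.6,.65,.7,.75])
    P=np.c_[hx-r*np.cos(th),th*0+y,hz+r*np.sin(th)]
    print(y,r);print(np.c_[th,proj(s,d2w(p,P))])
for f in("scene0","s9"):
    im=cv2.imread(f"pics/{f}.png").astype(int)[135:200,175:245]
    b,g,r=im[...,0],im[...,1],im[...,2]
    for n,m in(("red",(r>1.9*g)&(r>60)),("yel",(r>1.8*b)&(g>2.2*b)&(abs(r-g)<45))):
        n_,l,st,c=cv2.connectedComponentsWithStats(m.astype('uint8'))
        k=1+np.argmax(st[1:,4]); yy,xx=np.where(l==k); print(f,n,st[k],c[k]+[175,135])
        for rr in sorted(set(yy)): print(rr+135,xx[yy==rr].min()+175,xx[yy==rr].max()+175,end=" | ")
        print()
E
```

```text
-150 144
[[  0.    217.144 187.644]
 [  0.5   211.316 166.881]
 [  0.55  210.357 165.353]
 [  0.6   209.33  163.949]
 [  0.65  208.236 162.672]
 [  0.7   207.076 161.53 ]
 [  0.75  205.852 160.528]]
-150 147
[[  0.    217.683 186.937]
 [  0.5   211.774 165.722]
 [  0.55  210.799 164.155]
 [  0.6   209.754 162.714]
 [  0.65  208.642 161.402]
 [  0.7   207.462 160.227]
 [  0.75  206.216 159.194]]
-158 144
[[  0.    214.044 186.98 ]
 [  0.5   208.039 166.218]
 [  0.55  207.057 164.689]
 [  0.6   206.008 163.283]
 [  0.65  204.892 162.004]
 [  0.7   203.709 160.859]
 [  0.75  202.461 159.854]]
-158 147
[[  0.    214.588 186.276]
 [  0.5   208.499 165.062]
 [  0.55  207.502 163.495]
 [  0.6   206.435 162.051]
 [  0.65  205.299 160.737]
 [  0.7   204.096 159.559]
 [  0.75  202.825 158.523]]
scene0 red [ 28   8  11  19 106] [207.821 149.   ]
143 205 209 | 144 205 212 | 145 204 212 | 146 204 213 | 147 204 213 | 148 204 212 | 149 203 212 | 150 203 212 | 151 203 211 | 152 204 211 | 153 206 211 | 154 207 210 | 155 207 208 | 156 207 207 | 157 207 207 | 158 207 207 | 159 206 206 | 160 206 206 | 1
[... 229 characters left out ...]
99 203 206 | 
s9 red [28  9  7 11 46] [206.5   149.304]
144 206 206 | 145 205 207 | 146 205 208 | 147 205 208 | 148 204 208 | 149 204 209 | 150 204 209 | 151 203 209 | 152 205 209 | 153 206 209 | 154 208 208 | 
s9 yel [18 33 14 32 67] [199.164 185.015]
168 205 205 | 169 205 206 | 170 205 205 | 171 204 205 | 172 205 205 | 173 203 204 | 174 203 203 | 175 202 203 | 176 202 203 | 177 202 202 | 178 201 202 | 179 201 202 | 180 201 202 | 181 200 201 | 182 200 201 | 183 199 201 | 184 199 200 | 185 198 200 | 186 198 200 | 187 198 199 | 188 197 199 | 189 197 199 | 190 197 198 | 191 196 198 | 192 196 197 | 193 195 197 | 194 195 196 | 195 195 196 | 196 195 196 | 197 194 195 | 198 193 195 | 199 193 194 |
```

```bash
cat > ang.py <<'E'
from h import *
import cv2,sys
from scipy.optimize import least_squares
C={n:imaging.calibration(n) for n in("scene","top")}
p=[623.1,-16.2,-.172]; hx,hz=-66.5+165,177.7-46
def pt(th,r,y,cam="scene"): return proj(C[cam],d2w(p,np.c_[hx-r*np.cos(th),y+0*r,hz+r*np.sin(th)]))
def yel(im):
    # weighted yellow midline per row in the pointer's region
    im=cv2.GaussianBlur(im.astype(np.float32),(0,0),.5)
    sc=np.minimum(im[...,1],im[...,2])-1.9*im[...,0]
    h=cv2.cvtColor(im.astype('uint8'),cv2.COLOR_BGR2HSV)
    m=(h[...,0]>=20)&(h[...,0]<=35)&(h[...,1]>170)
    m[:140]=0;m[225:]=0;m[:,:170]=0;m[:,222:]=0
    n,l,st,c=cv2.connectedComponentsWithStats(m.astype('uint8'));k=1+np.argmax(st[1:,4])
    rows=np.unique(np.where(l==k)[0]); print("rows",rows.min(),rows.max(),"n",st[k,4])
    return np.array([(np.where(l[r]==k)[0].mean(),r) for r in rows])
def fit(mid,th=None):
    vx,vy,x0,y0=cv2.fitLine(mid[2:-2].astype(np.float32),cv2.DIST_HUBER,0,.01,.01).ravel()
    n=np.array([-vy,vx]); r=np.array([60,100,144.])
    f=lambda q:(pt(q[0],r,q[1])-[x0,y0])@n
    print("slope",vx/vy,"tip-dist mid top",mid[:3].tolist())
    g=lambda q:f([q[0],q[1]])
    return least_squares(g,[.3,-155]).x, [ (y,least_squares(lambda q:f([q[0],y]),[.5]).x[0]) for y in(-150,-154,-158)]
if __name__=="__main__":
    for f in sys.argv[1:]: print(f,fit(yel(cv2.imread(f"pics/{f}.png"))))
    for y in(-152,-155,-158,-161):
        a=least_squares(lambda q:(pt(q[0],np.array([q[1]]),y)-[207.82,149.]).ravel(),[.6,160]).x
        b=least_squares(lambda q:(pt(q[0],np.array([q[1]]),y)-[206.5,159.5]).ravel(),[.6,150]).x
        print(y,"clamp",a,"needle",b)
    t=cv2.imread("pics/top0.png").astype(int); m=(t[...,2]>1.9*t[...,1])&(t[...,2]>60); m[:, :340]=0;m[:,370:]=0;m[:200]=0;m[250:]=0
    yy,xx=np.where(m); print("top red",xx.mean(),yy.mean(),len(xx),pt(.6,np.array([147,160,170.]),-158,"top"),pt(.65,np.array([147,160,170.]),-158,"top"))
E
python3 ang.py scene0 s9
```

```text
rows 188 217 n 75
slope -0.76590776 tip-dist mid top [[213.0, 188.0], [212.5, 189.0], [211.5, 190.0]]
scene0 (array([   0.007, -157.748]), [(-150, np.float64(0.11191396459326766)), (-154, np.float64(0.05773460722447017)), (-158, np.float64(0.0035833031444002343))])
rows 203 214 n 28
slope -0.32094896 tip-dist mid top [[192.0, 203.0], [191.5, 204.0], [191.5, 205.0]]
s9 (array([   0.651, -156.339]), [(-150, np.float64(0.7679954680093288)), (-154, np.float64(0.6939407926117891)), (-158, np.float64(0.6197881410318367))])
-152 clamp [  0.758 169.211] needle [  0.709 147.826]
-155 clamp [  0.721 170.762] needle [  0.667 149.536]
-158 clamp [  0.684 172.547] needle [  0.625 151.511]
-161 clamp [  0.648 174.558] needle [  0.585 153.739]
top red 354.2878787878788 223.66666666666666 66 [[353.151 220.45 ]
 [352.998 223.944]
 [352.879 226.673]] [[353.837 218.616]
 [353.751 221.949]
 [353.683 224.555]]
```

```bash
cat > ang2.py <<'E'
from ang import *
def mid(im):
    im=im.astype(float);b,g,r=[im[...,i] for i in range(3)]
    m=(r>1.8*b)&(g>1.8*b)&(abs(r-g)<45); m[:162]=0;m[222:]=0;m[:,:180]=0;m[:,216:]=0
    n,l,st,c=cv2.connectedComponentsWithStats(m.astype('uint8'));k=1+np.argmax(st[1:,4])
    rows=np.unique(np.where(l==k)[0]); w=np.where(l==k,np.minimum(r,g)-b,0)
    return np.array([((w[q]*np.arange(560)).sum()/w[q].sum(),q) for q in rows])
def needle(im):
    im=im.astype(float); red=np.clip(im[...,2]-1.25*im[...,1]-.0*im[...,0],0,None)
    out=[]
    for q in range(152,165):
        w=red[q,200:213]; w=np.clip(w-np.median(w)-3,0,None); out.append((q,(w*np.arange(200,213)).sum()/max(w.sum(),1e-6),w.sum()))
    return np.array(out)
if __name__=="__main__":
  for f in sys.argv[1:]:
    im=cv2.imread(f"pics/{f}.png"); m=mid(im); print(f,m[0],m[-1],len(m)); print(fit(m)); N=needle(im);print(N)
    for q,u,w in N:
        if w>15: print(q,least_squares(lambda z:(pt(z[0],np.array([z[1]]),-157.7)-[u,q]).ravel(),[.6,150]).x)
E
python3 ang2.py scene0 s9
```

```text
scene0 [213.329 187.   ] [191. 219.] 33
slope -0.7730598 tip-dist mid top [[213.32850241545893, 187.0], [212.46825396825398, 188.0], [211.89261744966444, 189.0]]
(array([   0.002, -158.786]), [(-150, np.float64(0.12010281681475338)), (-154, np.float64(0.06629655001058356)), (-158, np.float64(0.012554285818630119))])
[[152.    207.581 135.   ]
 [153.    208.383 109.   ]
 [154.    208.592 100.5  ]
 [155.    208.113  88.25 ]
 [156.    207.407  56.5  ]
 [157.    206.992  60.5  ]
 [158.    206.626  49.5  ]
 [159.    206.283  51.25 ]
 [160.    205.641  64.75 ]
 [161.    205.521  48.   ]
 [162.    206.      1.   ]
 [163.      0.      0.   ]
 [164.      0.      0.   ]]
152.0 [  0.669 166.572]
153.0 [  0.637 166.407]
154.0 [  0.622 165.121]
155.0 [  0.626 162.391]
156.0 [  0.637 159.208]
157.0 [  0.639 156.634]
158.0 [  0.64  154.165]
159.0 [  0.641 151.742]
160.0 [  0.651 148.752]
161.0 [  0.644 146.764]
s9 [206. 166.] [188.49 215.  ] 50
slope -0.37462953 tip-dist mid top [[206.0, 166.0], [206.4214876033058, 167.0], [205.4609375, 168.0]]
(array([   0.545, -158.731]), [(-150, np.float64(0.7034385659679268)), (-154, np.float64(0.6309293793091617)), (-158, np.float64(0.5585499004334363))])
[[152.    206.823 118.5  ]
 [153.    207.488 115.25 ]
 [154.    208.113  72.75 ]
 [155.    208.117  53.25 ]
 [156.    207.306  27.75 ]
 [157.    206.964  27.75 ]
 [158.    206.606  24.75 ]
 [159.    206.387  26.5  ]
 [160.    205.399  34.5  ]
 [161.    206.117  15.   ]
 [162.      0.      0.   ]
 [163.      0.      0.   ]
 [164.      0.      0.   ]]
152.0 [  0.69  165.174]
153.0 [  0.662 164.625]
154.0 [  0.635 164.119]
155.0 [  0.626 162.4  ]
156.0 [  0.64  159.005]
157.0 [  0.64  156.579]
158.0 [  0.641 154.125]
159.0 [  0.638 151.946]
160.0 [  0.659 148.3  ]
```

arm_command --increments '[1,0,3.5,-3.3,0,1,0,7,-6.5,0,1,0,10.4,-9.4,0,1,0,10.4,-9.4,0,1,0,10.4,-9.4,0,1,0,10.4,-9.4,0]'

```text
time: 18.8
tool_pos: [608.1, -73.5, 209.9]
tcp_rot: [-3.139, 0.001, 1.399]
contact_force: [-10.3, -1.0, 1.9]
grip_width: 8.8
```

```bash
cat > look.py <<'E'
from h import *
import cv2,sys
o=sensors.get_obs();print(o['time'],o['tool_pos'],o['contact_force'],o['grip_width'])
s=np.mean([imaging.capture("scene") for _ in range(4)],0).astype('uint8');cv2.imwrite(f"pics/{sys.argv[1]}.png",s)
cv2.imwrite(f"pics/{sys.argv[1]}c.png",cv2.resize(s[130:225,170:270],None,fx=6,fy=6,interpolation=2))
E
python3 look.py s10; python3 ang2.py s10
```

```text
18.8 [608.141 -73.464 209.916] [-10.293  -0.991   1.941] 8.837345069202193
s10 [204.469 164.   ] [188.472 215.   ] 52
slope -0.3277358 tip-dist mid top [[204.46875, 164.0], [204.4732824427481, 165.0], [204.41538461538462, 166.0]]
(array([   0.638, -158.45 ]), [(-150, np.float64(0.7933339692432275)), (-154, np.float64(0.7196819199699009)), (-158, np.float64(0.6461361635048949))])
[[152.    205.434 110.5  ]
 [153.    207.024  83.25 ]
 [154.    208.325  93.75 ]
 [155.    208.18   62.5  ]
 [156.    207.356  29.5  ]
 [157.    207.009  29.25 ]
 [158.    206.607  26.75 ]
 [159.    206.42   28.   ]
 [160.    205.602  32.   ]
 [161.    206.086  17.5  ]
 [162.      0.      0.   ]
 [163.      0.      0.   ]
 [164.      0.      0.   ]]
152.0 [  0.73  162.843]
153.0 [  0.676 163.75 ]
154.0 [  0.629 164.558]
155.0 [  0.624 162.531]
156.0 [  0.638 159.105]
157.0 [  0.639 156.668]
158.0 [  0.641 154.128]
159.0 [  0.637 152.011]
160.0 [  0.652 148.678]
161.0 [  0.627 147.868]
```

View pics/s10c.png

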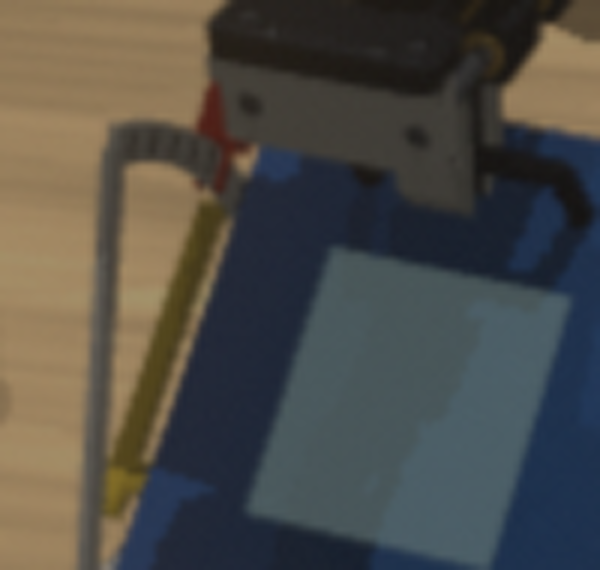

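The pointer tip at (212,205) meets the red needle's tip at (218,188) and lies along its line. I'll hold briefly to check for drift.

arm_command --increments '[1,0,0,0,0,1,0,0,0,0,1,0,0,0,0,1,0,0,0,0,1,0,0,0,0,1,0,0,0,0]'

```text
time: 19.75
tool_pos: [608.1, -73.5, 209.9]
tcp_rot: [-3.139, 0.001, 1.399]
contact_force: [-10.3, -1.1, 2.5]
grip_width: 9.2
```

```bash
python3 look.py s11; python3 ang2.py s11 | head -4; python3 -c "
from plant import ticket
print(ticket.close_job())"
```

```text
19.75 [608.136 -73.471 209.942] [-10.257  -1.053   2.489] 9.227200218263933
s11 [204.492 164.   ] [188.471 215.   ] 52
slope -0.32788444 tip-dist mid top [[204.4920634920635, 164.0], [204.4765625, 165.0], [204.4090909090909, 166.0]]
(array([   0.638, -158.469]), [(-150, np.float64(0.7933838960386751)), (-154, np.float64(0.7197365745266872)), (-158, np.float64(0.6461973688120528))])
[[152.    205.464 114.25 ]
the job is handed in; nothing more can be done
None
```

The dryer is charged and vented, and the job was handed in at about 20 s with the gripper still holding the lid.

- **Charging:** I tipped the tray to about 1.1 rad. The wrist picture there showed all five plugs in the hopper. I then lowered the tray back to its start pose before letting go; its level is judged from the handle position only, not from a picture afterwards. I did not touch the lid until after that.
- **Venting:** The pointer measured about 0.638–0.646 rad, against about 0.635–0.641 for the marker. The last picture shows the two tips meeting. In the last hold, a little under a second, the pointer did not move.
- **Marker:** Its needle read the same before and after the lift.
- **Cups and jar:** I kept clear of them but did not check them in a final picture.

**What failed or disagreed:**
- **First grip:** It closed above the tray handle. The fingertips in the picture sat about 35–40 mm higher than the reported tool point, so I went lower and gripped again.
- **Lid handle:** It was about 3 mm further back than my estimate.
- **Steady pull:** About 10 N remains on the gripper along x while it holds the lid.

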